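Steady the rocking display slab

ROBOT

A 7-joint arm with a two-finger parallel gripper is mounted at the origin on the work surface. World frame = base frame: x ahead of the robot, y to its left, z up, the work surface at z = 0. Lengths are in m, angles in rad, forces in N, time in s.
With the tool pointing down it reaches from about 0.425 to 0.925 m from the base axis. Payload 6.8 kg.
Tool frame: the origin (TCP) lies at the centre of the arm's flange, where the gripper is bolted on; the fingertips stand 173 mm ahead of it and the grasp point (between the pads) lies 155 mm ahead of it (r.hold_point_z is the distance from the TCP to the grasp point, in m); z points along the fingers, x is the direction in which the jaws open and shut, and the axes are right-handed (so a half turn about z gives the same grasp; the last joint's range is limited). The gripper opens to 85 mm and grips with 20 to 120 N. Pads are 22 mm wide; open, the fingers measure 114 mm over their backs; the gripper's body (76 mm by 85 mm) begins 54 mm behind the grasp point. The pads swing forward as they close: fully open they stand 13 mm farther back than shut.
Start: joints at [-1.454, 0.477, 0.022, 1.555, -0.011, 1.109, -0.083], TCP at [0.15, 0.658, 0.405] pointing down, gripper open.
Joint ranges: [-2.96, 2.96], [-0.34, 2.1], [-1.41, 1.46], [0.24, 2.44], [-1.37, 4.51], [0.17, 1.92], [-2.96, 2.96]. Speed limits (rad/s): [2.39, 2.39, 3.14, 3.14, 3.14, 3.14, 3.14].

INTERFACE

Orientations are given as a rotation vector (axis times angle).
In Python, from bench import r gives the robot as it stands.
- The arm moves only by the tool apply_moves, never from a script. Its arguments are lists of equal length, an entry for each row: "dp": the shift along the tool's x, y, z scaled (see below), a list of three; "twist": the turn, a rotation vector about the tool's x, y, z scaled (see below), a list of three; "jaw": the closure in counts, from 0 (fully open) to 255 (shut). In form: {"dp": [[x, y, z], ...], "twist": [[rx, ry, rz], ...], "jaw": [jaw, ...]}. A call has 1 to 20 rows; each row shifts and turns the pose as measured when the row begins, along the tool's axes as they then stand; what a row does not reach is not made up. The controller multiplies each number of a shift by 12 cm and each number of a turn by 120 degrees. A row lasts 1/10 s, in which the tool goes at most 50 mm and 8.59 degrees, less where a joint would pass 70% of its speed; a pose out of reach is approached as far as the arm can. A call with a number of a shift or a turn outside -1 to 1 is refused whole. A call with a gripper value outside its range is refused whole. The fingers move at their own pace and stop on an object; "grip_force" is the grip in N (left out, the last holds). Time passes only in rows, so rows that do not move let the fingers close. It gives the time, the measured TCP pose, the force and the opening at its end, in the units of the state.
- r.get_obs(): the state, without advancing time (a new reading comes with each control period).
- r.grab_frame(name): name is "scene" or "side" or "wrist"; returns a dict with "color" (400x640x3 uint8, red, green, blue), "z_map" (400x640 float32, m along the optical axis (not along the pixel's ray), 0 where there is no reading), "intrinsics" (3x3 intrinsics, pixels), "dist_coeffs" ([k1, k2, p1, p2, k3] as OpenCV has them; the pictures are not rectified), "R" (3x3) and "t" (3): a world point X has camera coordinates R X + t; the wrist camera has in their place "hand_eye" (4x4, takes a point from camera to tool coordinates, whose origin is the TCP and whose axes are the tool frame's). Camera axes: x right, y down, z forward; pixel columns grow to the right and rows downward; lengths in m; the calibration is good to about 2 mm. A picture is of the moment at which its call begins: read the wrist's pose just before it.
- r.hand_in(): hands the job in, once; it reports no verdict.
The state is a dict: "clock": time; "joints": joint angles; "qvel": joint speeds; "tau": joint torques, N m; "tcp_pos": TCP position; "orientation": TCP orientation; "contact_force": force on the tool from outside, world axes, zero at the start; "moment": the same for the moment, N m; "grip_width": finger opening in m.
Only numpy, scipy, OpenCV 4.12 (cv2) and the standard library are available. Lean on these libraries where they do the work, as an engineer would, in place of code of your own. Each camera call takes 0.05 s, during which the arm holds its last target.

TASK

One corner of the slate display slab gives when it is leaned on. Press down with a fingertip on the slab's corners to find the one that rocks, pushing it right down for a moment, then press the red shim tab of that corner flat and take the hand away. Leave the other three tabs up, do not lift or shift the slab, and leave the pin holder, the vase and the ribbon reel where they are.

Things in the scene. Friction and masses are not known exactly. Their poses are not given: they have to be found in the camera images.
- stand: aluminium H-shaped levelling frame fixed on the counter, 150 x 346 mm, 8 mm thick. Origin: centre of its underside, on the counter (z = 0); x points roughly away from the robot, y to its left, z up. Under the slab, at x +-55, y +-70 mm, four look-alike rubber pads carry it; three are firm, one (any corner) is soft
- slab: loose dark grey slate slab, 150 x 200 x 18 mm, about 1 kg, lying level on the four pads, held by its weight alone; origin: centre of its underside, 28 mm above the counter (top face at 46 mm); axes as the stand's. Over the soft pad its corner gives up to about 6 mm under 4 to 8 N and springs back when let go; the other corners stay put
- pin_holder: brass flower pin holder (short spikes), 58 mm across, 17 mm high, about 0.25 kg, standing loose on the middle of the slab; origin: centre of its underside. To be left alone
- bud_vase: amber glass bud vase, 68 mm across, 125 mm high, standing loose beside the stand; origin: centre of its underside. To be left alone
- ribbon_reel: reel of red ribbon lying flat, 90 mm across, 30 mm high, loose beside the stand; origin: centre of its underside. To be left alone
- corner_a (a point): point on the slab's top face at its near left corner (x -60, y +82 mm in the slab's frame; 15 mm in from the slab's ends, 18 mm in from its long side edges), where to press to try that corner; it moves with the slab
- corner_b (a point): point on the slab's top face at its near right corner (x -60, y -82 mm in the slab's frame; 15 mm in from the slab's ends, 18 mm in from its long side edges), where to press to try that corner; it moves with the slab
- corner_c (a point): point on the slab's top face at its far right corner (x +60, y -82 mm in the slab's frame; 15 mm in from the slab's ends, 18 mm in from its long side edges), where to press to try that corner; it moves with the slab
- corner_d (a point): point on the slab's top face at its far left corner (x +60, y +82 mm in the slab's frame; 15 mm in from the slab's ends, 18 mm in from its long side edges), where to press to try that corner; it moves with the slab
- press_a (a point): press point on top of the red shim tab of corner a (near left), 42 mm out from its hinge, 16 mm from its free end. The tab, 26 mm wide, sticks out past the slab to the stand's +y. Hinge along the stand's x at x -55, y +112 mm, height 23.5 mm. The point is about 49 mm above the counter with the tab up; flat, 26.5 mm above it and at y +154 mm
- press_b (a point): press point on top of the red shim tab of corner b (near right), 42 mm out from its hinge, 16 mm from its free end. The tab, 26 mm wide, sticks out past the slab to the stand's -y. Hinge along the stand's x at x -55, y -112 mm, height 23.5 mm. The point is about 49 mm above the counter with the tab up; flat, 26.5 mm above it and at y -154 mm
- press_c (a point): press point on top of the red shim tab of corner c (far right), 42 mm out from its hinge, 16 mm from its free end. The tab, 26 mm wide, sticks out past the slab to the stand's -y. Hinge along the stand's x at x +55, y -112 mm, height 23.5 mm. The point is about 49 mm above the counter with the tab up; flat, 26.5 mm above it and at y -154 mm
- press_d (a point): press point on top of the red shim tab of corner d (far left), 42 mm out from its hinge, 16 mm from its free end. The tab, 26 mm wide, sticks out past the slab to the stand's +y. Hinge along the stand's x at x +55, y +112 mm, height 23.5 mm. The point is about 49 mm above the counter with the tab up; flat, 26.5 mm above it and at y +154 mm
- tab_a (a joint): angle of the red shim tab of corner a (rad): 0 fully up (the tab slants up and outward), 0.60 pressed flat, on its stop; a stiff hinge, about 4 N at the press point, stays where it is left. Flat, its steel toe stands under the slab's corner and carries it
- tab_b (a joint): angle of the red shim tab of corner b (rad): 0 fully up (the tab slants up and outward), 0.60 pressed flat, on its stop; a stiff hinge, about 4 N at the press point, stays where it is left. Flat, its steel toe stands under the slab's corner and carries it
- tab_c (a joint): angle of the red shim tab of corner c (rad): 0 fully up (the tab slants up and outward), 0.60 pressed flat, on its stop; a stiff hinge, about 4 N at the press point, stays where it is left. Flat, its steel toe stands under the slab's corner and carries it
- tab_d (a joint): angle of the red shim tab of corner d (rad): 0 fully up (the tab slants up and outward), 0.60 pressed flat, on its stop; a stiff hinge, about 4 N at the press point, stays where it is left. Flat, its steel toe stands under the slab's corner and carries it
There are look-alikes about, which are no part of the job. What is shaped like the slab but orange is not meant.

How it is judged:
By the outcome, as a careful person would: the job done as asked, in the order asked, and still so for the second after the job is handed in, with the robot touching nothing.
It also fails if it takes over 51 s, if anything falls off the work surface, if the arm or the gripper's body presses on something with over 40 N, if the wrist force passes 120 N, or if a joint passes its speed limit or range.

## Working session

There is one attempt and no reset: what is moved stays moved. The work goes in short steps, Python scripts to look and compute and a tool call to move; the robot and the scene stay as the last step left them, time stands still between calls to the robot, and variables do not carry over. Pictures are saved under pics/ and viewed, and the job is handed in when it is done.

Besides the shell and the picture viewer there is one more tool, called after "Call:" by a JSON object that holds its "op" and its "data", one argument or row to a line. apply_moves: Moves the arm, as the interface text tells. Shifts and turns lie within -1 to 1; 1 stands for 12 cm of shift or 120 degrees of turn. Its arguments: {"type":"object","properties":{"dp":{"type":"array"},"twist":{"type":"array"},"jaw":{"type":"array"},"grip_force":{"type":"number"}},"required":["dp","twist","jaw"]}

```bash
ls; mkdir -p pics; python3 - <<'E'
from bench import r
import cv2,pickle
o=r.get_obs();print(o)
for n in("scene","side"):
    f=r.grab_frame(n);pickle.dump(f,open(f"pics/{n}0.pkl","wb"));cv2.imwrite(f"pics/{n}0.png",f["color"][:,:,::-1])
    print(n,f["intrinsics"],f["dist_coeffs"],f["R"],f["t"])
E
```

```text
pics
{'clock': 0.0, 'joints': array([-1.45405912,  0.47780877,  0.0223971 ,  1.55645102, -0.01153949,
        1.1092779 , -0.08308433]), 'qvel': array([-5.33992188e-05, -1.79207130e-03,  3.11250889e-04, -2.91813393e-03,
        6.75925512e-04, -1.59156932e-03,  1.21882392e-03]), 'tau': array([-5.53327955e-04, -5.96452403e+01,  1.60753738e+00, -2.81197071e+01,
        1.23877623e-02,  9.13197262e-03, -2.59025961e-05]), 'tcp_pos': array([0.15044554, 0.65774255, 0.40372089]), 'orientation': array([ 2.45569444e+00,  1.95740896e+00, -2.10114282e-03]), 'contact_force': array([ 0.29902447,  0.1331697 , -0.36186283]), 'moment': array([ 0.02467297, -0.0436979 , -0.00101534]), 'grip_width': 0.0852158635247044}
scene [[401.87443521   0.         313.9005296 ]
 [  0.         401.87443521 197.70042185]
 [  0.           0.           1.        ]] [-0.09686117  0.          0.          0.          0.        ] [[ 0.65831922  0.75273528 -0.00232374]
 [ 0.48054989 -0.42264632 -0.76840217]
 [-0.57938554  0.50473724 -0.63996305]] [-0.36968468 -0.1636128   1.32967521]
side [[399.40534939   0.         317.82357598]
 [  0.         399.40534939 204.27910583]
 [  0.           0.           1.        ]] [-0.03590654  0.          0.          0.          0.        ] [[ 0.81718073 -0.57636386 -0.0045121 ]
 [-0.29848124 -0.41647012 -0.85875584]
 [ 0.49307668  0.7031055  -0.51236515]] [-0.36329027  0.22226884  0.83462636]
```

View pics/scene0.png

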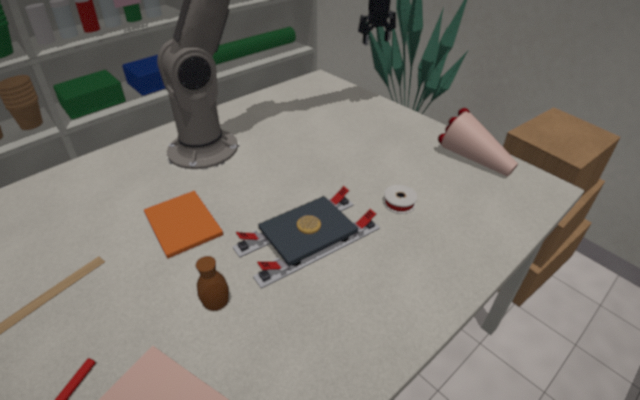

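View pics/side0.png

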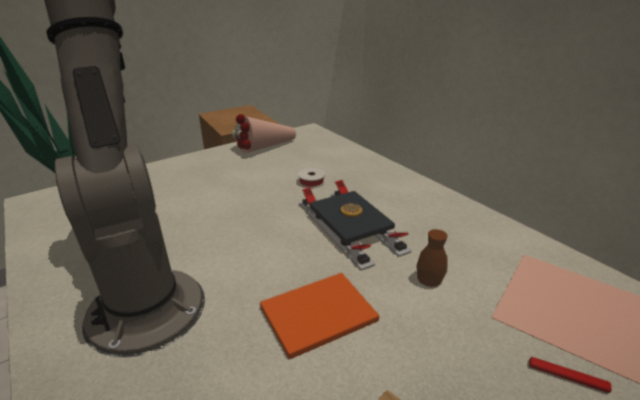

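```bash
cat > h.py <<'E'
import numpy as np,cv2,pickle
def ray(f,uv,z):
    p=cv2.undistortPoints(np.array(uv,float).reshape(-1,1,2),f["intrinsics"],f["dist_coeffs"]).reshape(-1,2)
    d=np.c_[p,np.ones(len(p))]@f["R"]; c=-f["R"].T@f["t"]
    s=(z-c[2])/d[:,2]; return c+d*s[:,None]
def proj(f,X):
    X=np.atleast_2d(X).astype(float)
    return cv2.projectPoints(X,cv2.Rodrigues(f["R"])[0],f["t"],f["intrinsics"],f["dist_coeffs"])[0].reshape(-1,2)
E
python3 - <<'E'
from h import *
for n,seed in(("scene",(280,235)),("side",(345,225))):
    f=pickle.load(open(f"pics/{n}0.pkl","rb"));im=f["color"]
    hsv=cv2.cvtColor(im,cv2.COLOR_RGB2HSV)
    print(n,im[seed[1],seed[0]],hsv[seed[1],seed[0]])
    m=((hsv[...,2]<80)).astype(np.uint8)
    c,l,st,ce=cv2.connectedComponentsWithStats(m)
    # use depth: points in world with height 0.046
    z=f["z_map"];v,u=np.mgrid[:400,:640]
    p=cv2.undistortPoints(np.c_[u.ravel(),v.ravel()].astype(float).reshape(-1,1,2),f["intrinsics"],f["dist_coeffs"]).reshape(-1,2)
    P=(np.c_[p,np.ones(len(p))]*z.reshape(-1,1)-f["t"])@f["R"];P=P.reshape(400,640,3)
    M=(l==l[seed[1],seed[0]])
    print("mask",M.sum(),"h med",np.median(P[M][:,2]))
    M2=M&(abs(P[...,2]-.046)<.006)
    cnt,_=cv2.findContours(M2.astype(np.uint8),0,2);cnt=max(cnt,key=cv2.contourArea)
    W=ray(f,cnt.reshape(-1,2),.046)
    r=cv2.minAreaRect((W[:,:2]*1000).astype(np.float32));print("slab",r)
    print(cv2.boxPoints(r))
    red=((hsv[...,0]<6)|(hsv[...,0]>174))&(hsv[...,1]>150)
    c,l,st,ce=cv2.connectedComponentsWithStats(red.astype(np.uint8))
    for i in range(1,c):
        if st[i,4]>15: print("red",ce[i],st[i,4],ray(f,ce[i],.045)[0])
    for nm,px in dict(scene=[("vase",(213,300)),("reel",(400,196)),("pin",(309,224)),("orange",(183,222))],side=[("vase",(432,275)),("reel",(312,177)),("pin",(352,209)),("orange",(319,312))])[n]:
        print(nm,ray(f,px,dict(vase=.03,reel=.03,pin=.063,orange=.02)[nm]),P[px[1],px[0]])
    x,y=seed;cr=im[y-70:y+70,x-70:x+90,::-1];cv2.imwrite(f"pics/{n}crop.png",cv2.resize(cr,None,fx=4,fy=4,interpolation=2))
E
```

```text
scene [56 63 69] [104  48  69]
mask 3408 h med 0.04624330615394327
slab ((551.682861328125, -12.125480651855469), (199.91021728515625, 149.4539794921875), 82.31847381591797)
[[ 464.2658   -101.195114]
 [ 612.3786   -121.172134]
 [ 639.0999     76.94415 ]
 [ 490.98712    96.92117 ]]
red [87.83628319 15.99115044] 452 [-1.92992892  0.18764926  0.045     ]
red [462.27272727 110.31818182] 22 [0.45979575 0.81048725 0.045     ]
red [440.63157895 137.52631579] 19 [0.51949968 0.58647155 0.045     ]
red [339.48245614 195.46491228] 114 [0.5152752  0.13100886 0.045     ]
red [397.76363636 207.36363636] 55 [0.6493046  0.21042865 0.045     ]
red [365.65       218.78571429] 140 [0.62408608 0.11652092 0.045     ]
red [246.91764706 235.8       ] 85 [ 0.47870476 -0.13923431  0.045     ]
red [268.936 265.312] 125 [ 0.58724181 -0.15407826  0.045     ]
red [ 75.70853081 379.99052133] 422 [ 0.57916861 -0.57956217  0.045     ]
vase [[ 0.57594364 -0.29259284  0.03      ]] [ 0.58720414 -0.29628684  0.0451398 ]
reel [[0.61318611 0.26649531 0.03      ]] [0.61390582 0.26540116 0.03104287]
pin [[ 0.55969476 -0.0
[... 545 characters left out ...]
 0.045     ]
red [341.24719101 187.07865169] 89 [0.61760396 0.12262421 0.045     ]
red [308.62135922 194.98058252] 103 [0.51069058 0.13984155 0.045     ]
red [397.57575758 234.21212121] 33 [ 0.57935796 -0.15273083  0.045     ]
red [360.44680851 246.59574468] 47 [ 0.47127878 -0.13795303  0.045     ]
red [570.53026634 374.42493947] 826 [ 0.52508512 -0.60788265  0.045     ]
vase [[ 0.54580106 -0.29532403  0.03      ]] [ 0.53504318 -0.30271769  0.04062659]
reel [[0.60053543 0.2536359  0.03      ]] [0.59725568 0.24879712 0.03296644]
pin [[ 0.5443044  -0.01637696  0.063     ]] [ 0.54783535 -0.01228206  0.05969994]
orange [[ 0.28416687 -0.23168021  0.02      ]] [ 0.28353937 -0.23257096  0.02112647]
```

```bash
python3 -c "
import cv2,numpy as np
a=cv2.imread('pics/scenecrop.png');b=cv2.imread('pics/sidecrop.png')
cv2.imwrite('pics/both.png',cv2.resize(np.hstack([a,b]),(800,350)))"
```

```text
(no output)
```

View pics/both.png

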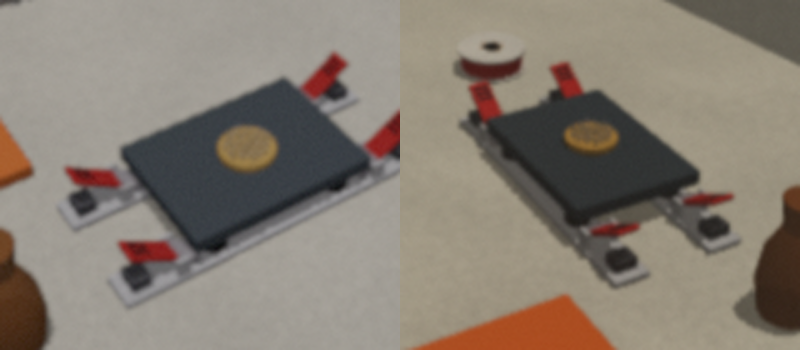

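Call:
{"op": "apply_moves", "data": {
  "dp": [
    [-0.3,0.25,0],
    [-0.3,0.25,0],
    [-0.3,0.25,0],
    [-0.3,0.25,0],
    [-0.3,0.25,0],
    [-0.3,0.25,0],
    [-0.3,0.25,0],
    [-0.3,0.25,0]
  ],
  "twist": [
    [0,0,0],
    [0,0,0],
    [0,0,0],
    [0,0,0],
    [0,0,0],
    [0,0,0],
    [0,0,0],
    [0,0,0]
  ],
  "jaw": [255,255,255,255,255,255,255,255]
}}

```text
clock: 0.9
tcp_pos: [0.3212, 0.3164, 0.3995]
orientation: [2.444, 1.973, -0.01]
contact_force: [1.3, 0.2, -0.9]
grip_width: -0.0003
```

```bash
cat > st.py <<'E'
from bench import r
from scipy.spatial.transform import Rotation as Ro
import numpy as np
def st():
    o=r.get_obs();R=Ro.from_rotvec(o["orientation"]).as_matrix()
    print(o["clock"],"tip",(o["tcp_pos"]+R[:,2]*.173).round(4),"q",o["joints"].round(2),"F",o["contact_force"].round(1));print(R.round(3))
    return o,R
def go(target_tip,yaw=None):
    o,R=st()
    d=np.array(target_tip)-(o["tcp_pos"]+R[:,2]*.173)
    print("dp tool(scaled total)",(R.T@d/.12).round(3))
    if yaw is not None: # desired tool x direction angle
        x=np.array([np.cos(yaw),np.sin(yaw),0]);z=np.array([0,0,-1]);D=np.c_[x,np.cross(z,x),z]
        w=Ro.from_matrix(R.T@D).as_rotvec();print("twist scaled",(np.degrees(w)/120).round(4))
E
python3 -c "
from st import *
go([.5,-.01,.23],np.radians(82.3))"
```

```text
0.9 tip [0.3204 0.3157 0.2265] q [-1.06  0.11  0.15  2.08 -0.02  0.96  0.47] F [ 1.3  0.2 -0.9]
[[ 0.211  0.977 -0.005]
 [ 0.977 -0.211 -0.004]
 [-0.005 -0.004 -1.   ]]
dp tool(scaled total) [-2.337  2.035 -0.025]
twist scaled [-0.0019  0.0023 -0.0373]
```

Call:
{"op": "apply_moves", "data": {
  "dp": [
    [-0.15,0.3,0],
    [-0.2,0.3,0],
    [-0.25,0.3,0],
    [-0.3,0.28,0],
    [-0.3,0.26,0],
    [-0.3,0.2,0],
    [-0.3,0.2,0],
    [-0.3,0.15,0],
    [-0.25,0.1,0],
    [0,0,0]
  ],
  "twist": [
    [0,0,-0.01],
    [0,0,-0.01],
    [0,0,-0.01],
    [0,0,-0.01],
    [0,0,0],
    [0,0,0],
    [0,0,0],
    [0,0,0],
    [0,0,0],
    [0,0,0]
  ],
  "jaw": [255,255,255,255,255,255,255,255,255,255]
}}

```text
clock: 1.9
tcp_pos: [0.5344, -0.0234, 0.3991]
orientation: [2.362, 2.068, -0.013]
contact_force: [-0.4, 0.2, 0.3]
grip_width: -0.0002
```

```bash
python3 -c "
from st import *
import cv2,pickle
go([.5,-.01,.23],np.radians(82.3))
o=r.get_obs();f=r.grab_frame('wrist');f['o']=o
pickle.dump(f,open('pics/w1.pkl','wb'));cv2.imwrite('pics/w1.png',f['color'][:,:,::-1]);print(f['hand_eye'])"
```

```text
1.9 tip [ 0.5336 -0.0246  0.2261] q [-0.45  0.27  0.45  1.92 -0.13  0.99  1.5 ] F [-0.4  0.2  0.3]
[[ 0.132  0.991 -0.005]
 [ 0.991 -0.132 -0.007]
 [-0.008 -0.004 -1.   ]]
dp tool(scaled total) [ 0.083 -0.293 -0.032]
twist scaled [-0.0018  0.0037  0.001 ]
[[ 9.99999890e-01 -2.92230993e-04  3.67415591e-04  2.76636763e-04]
 [ 1.66479432e-04  9.52514984e-01  3.04491669e-01 -7.78947887e-02]
 [-4.38950759e-04 -3.04491575e-01  9.52514928e-01  3.16376138e-02]
 [ 0.00000000e+00  0.00000000e+00  0.00000000e+00  1.00000000e+00]]
```

View pics/w1.png

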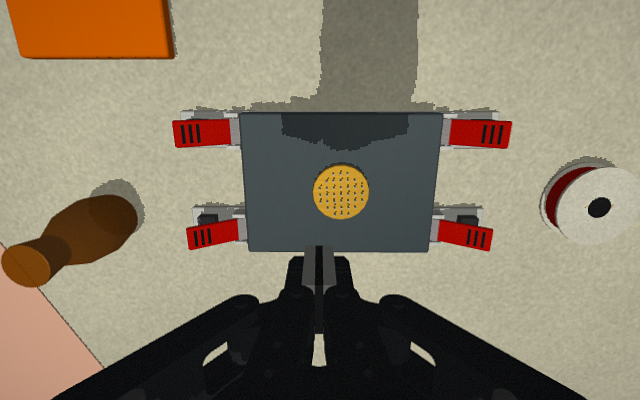

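The wrist view shows the grey slab at (342,182) with the brass pin holder at (341,191). The red tabs are at (202,133) b, (480,133) a, (215,235) c and (462,235) d, with the reel to the right and the vase to the left. The orange look-alike is at (90,28), so I'm leaving that one out.

```bash
cat >> h.py <<'E'
def wcam(f):
    from scipy.spatial.transform import Rotation as Ro
    T=np.eye(4);T[:3,:3]=Ro.from_rotvec(f["o"]["orientation"]).as_matrix();T[:3,3]=f["o"]["tcp_pos"]
    C=np.linalg.inv(T@f["hand_eye"]);f["R"]=C[:3,:3];f["t"]=C[:3,3];return f
E
python3 - <<'E'
from h import *
f=wcam(pickle.load(open("pics/w1.pkl","rb")))
corn=[(241,113),(441,113),(428,251),(247,250)]
im=f["color"];hsv=cv2.cvtColor(im,cv2.COLOR_RGB2HSV)
print(hsv[200,270],hsv[125,330],hsv[90,360])
m=(hsv[...,0]>90)&(hsv[...,0]<125)&(hsv[...,1]>35)
c,l,st,ce=cv2.connectedComponentsWithStats(m.astype(np.uint8));i=l[200,270];print(st[i])
M=(l==i).astype(np.uint8);cnt=max(cv2.findContours(M,0,2)[0],key=cv2.contourArea)
W=ray(f,cnt.reshape(-1,2),.046)[:,:2]*1000
print(cv2.minAreaRect(W.astype(np.float32)))
print("corners",(ray(f,corn,.046)*1000).round(1))
red=((hsv[...,0]<6)|(hsv[...,0]>174))&(hsv[...,1]>180)
c,l,st,ce=cv2.connectedComponentsWithStats(red.astype(np.uint8))
for i in range(1,c):
    if st[i,4]>200: print(ce[i].round(1),st[i],(ray(f,ce[i],.045)*1000).round(1))
print("pin",ray(f,(341,191),.063)*1000,"reel",ray(f,(598,206),.03)*1000)
E
```

```text
[93 32 80] [99 36 49] [ 25  41 117]
[     0      0    640    400 238933]
((600.5057373046875, -37.937591552734375), (822.950439453125, 454.9366455078125), 82.60028076171875)
corners [[ 460.8  -91.4   46. ]
 [ 486.2   99.3   46. ]
 [ 631.5   82.4   46. ]
 [ 604.8 -114.6   46. ]]
[202.5 132.3] [ 172  119   59   29 1299] [[ 473.9 -133.    45. ]]
[479.  132.9] [ 449  119   63   30 1430] [[510.1 136.   45. ]]
[560.7 190.6] [546 167  48  60 625] [[580.4 219.9  45. ]]
[213.1 233.3] [186 219  53  31 982] [[ 580.8 -147.4   45. ]]
[463.8 234.4] [ 438  220   55   31 1064] [[617.1 121.6  45. ]]
pin [[546.11692475  -4.95064978  63.        ]] reel [[609.23725231 272.24259635  30.        ]]
```

```bash
python3 -c "
from st import *
go([.4985,.0823,.06],np.radians(82.33))"
```

```text
1.95 tip [ 0.5332 -0.0222  0.2258] q [-0.45  0.27  0.45  1.92 -0.13  0.99  1.5 ] F [-0.5 -0.1  0.8]
[[ 0.13   0.992 -0.005]
 [ 0.992 -0.13  -0.006]
 [-0.007 -0.005 -1.   ]]
dp tool(scaled total) [ 0.835 -0.393  1.378]
twist scaled [-0.0022  0.0031  0.0017]
```

Call:
{"op": "apply_moves", "data": {
  "dp": [
    [0.21,-0.1,0.2],
    [0.21,-0.1,0.2],
    [0.21,-0.1,0.2],
    [0.2,-0.1,0.2],
    [0.05,-0.02,0.2],
    [0,0,0.15],
    [0,0,0.1],
    [0,0,0]
  ],
  "twist": [
    [-0.002,0.003,0.002],
    [0,0,0],
    [0,0,0],
    [0,0,0],
    [0,0,0],
    [0,0,0],
    [0,0,0],
    [0,0,0]
  ],
  "jaw": [255,255,255,255,255,255,255,255]
}}

```text
clock: 2.75
tcp_pos: [0.4935, 0.104, 0.2433]
orientation: [-2.35, -2.078, -0.004]
contact_force: [0.3, 0.4, 0.6]
grip_width: -0.0
```

```bash
python3 -c "
from st import *
import cv2,pickle
go([.4985,.0823,.05],np.radians(82.33))
f=r.grab_frame('scene');g=r.grab_frame('side');
from h import *
a=f['color'][140:300,220:420,::-1];b=g['color'][140:300,260:460,::-1]
cv2.imwrite('pics/a1.png',cv2.resize(np.hstack([a,b]),(800,320),interpolation=2))"
```

```text
2.75 tip [0.4933 0.1049 0.0703] q [-0.58  0.44  0.31  2.11 -0.24  0.62  1.34] F [0.3 0.4 0.6]
[[ 0.122  0.992 -0.001]
 [ 0.992 -0.122  0.005]
 [ 0.005 -0.002 -1.   ]]
dp tool(scaled total) [-0.182  0.066  0.168]
twist scaled [-0.001  -0.0023  0.0053]
```

View pics/a1.png

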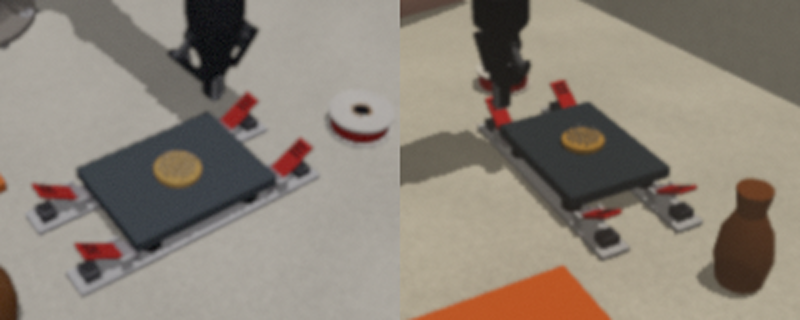

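The fingertips are above tab a's edge, about 22 mm too far left, so I'll correct that first.

Call:
{"op": "apply_moves", "data": {
  "dp": [
    [-0.09,0.03,0],
    [-0.09,0.03,0],
    [0,0,0.03],
    [0,0,0]
  ],
  "twist": [
    [0,0,0.003],
    [0,-0.002,0.002],
    [0,0,0],
    [0,0,0]
  ],
  "jaw": [255,255,255,255]
}}

```text
clock: 3.25
tcp_pos: [0.5009, 0.0776, 0.2439]
orientation: [2.368, 2.061, 0.01]
contact_force: [0.0, 0.2, 0.6]
grip_width: -0.0004
```

```bash
python3 -c "
from st import *
import cv2,pickle
go([.4985,.0823,.05],np.radians(82.33))
f=r.grab_frame('scene');g=r.grab_frame('side');
from h import *
a=f['color'][140:300,220:420,::-1];b=g['color'][140:300,260:460,::-1]
cv2.imwrite('pics/a2.png',cv2.resize(np.hstack([a,b]),(800,320),interpolation=2))"
```

```text
3.25 tip [0.502  0.0781 0.0709] q [-0.54  0.44  0.32  2.1  -0.24  0.62  1.38] F [0.  0.2 0.6]
[[ 0.138  0.99   0.007]
 [ 0.99  -0.138  0.003]
 [ 0.003  0.006 -1.   ]]
dp tool(scaled total) [ 0.03  -0.035  0.174]
twist scaled [ 0.0029 -0.0017 -0.0023]
```

View pics/a2.png

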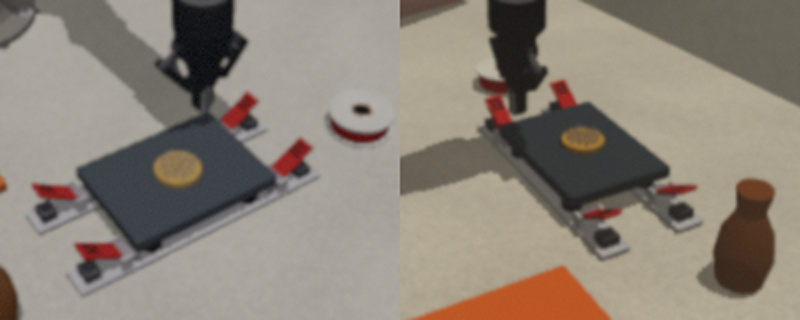

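Call:
{"op": "apply_moves", "data": {
  "dp": [
    [0.03,-0.03,0.06],
    [0,0,0.06],
    [0,0,0.06],
    [0,0,0.02],
    [0,0,0]
  ],
  "twist": [
    [0,0,0],
    [0,0,0],
    [0,0,0],
    [0,0,0],
    [0,0,0]
  ],
  "jaw": [255,255,255,255,255]
}}

```text
clock: 3.85
tcp_pos: [0.4978, 0.0834, 0.2195]
orientation: [2.367, 2.064, 0.011]
contact_force: [-1.9, -1.7, 10.9]
grip_width: -0.0001
```

```bash
python3 -c "
from st import *
go([.4985,.0823,.046],np.radians(82.33))"
```

```text
3.85 tip [0.4988 0.0841 0.0465] q [-0.53  0.49  0.3   2.12 -0.26  0.57  1.39] F [-1.9 -1.7 10.9]
[[ 0.136  0.991  0.006]
 [ 0.991 -0.136  0.004]
 [ 0.005  0.005 -1.   ]]
dp tool(scaled total) [-0.015 -0.001  0.004]
twist scaled [ 0.0025 -0.0024 -0.0013]
```

Call:
{"op": "apply_moves", "data": {
  "dp": [
    [0,0,0.015],
    [0,0,0.01]
  ],
  "twist": [
    [0,0,0],
    [0,0,0]
  ],
  "jaw": [255,255]
}}

```text
clock: 4.05
tcp_pos: [0.4981, 0.083, 0.2194]
orientation: [-2.367, -2.063, -0.011]
contact_force: [-6.4, -2.2, 22.6]
grip_width: 0.0
```

```bash
python3 -c "
from st import *
import cv2
go([.4765,-.0803,.08],np.radians(82.33))
f=r.grab_frame('scene');g=r.grab_frame('side');
from h import *
a=f['color'][140:300,220:420,::-1];b=g['color'][140:300,260:460,::-1]
cv2.imwrite('pics/a3.png',cv2.resize(np.hstack([a,b]),(800,320),interpolation=2))"
```

```text
4.05 tip [0.4988 0.0841 0.0464] q [-0.53  0.49  0.3   2.12 -0.27  0.57  1.4 ] F [-6.4 -2.2 22.6]
[[ 0.137  0.991  0.004]
 [ 0.991 -0.137  0.006]
 [ 0.007  0.003 -1.   ]]
dp tool(scaled total) [-1.381  0.004 -0.29 ]
twist scaled [ 0.0016 -0.0032 -0.0016]
```

View pics/a3.png

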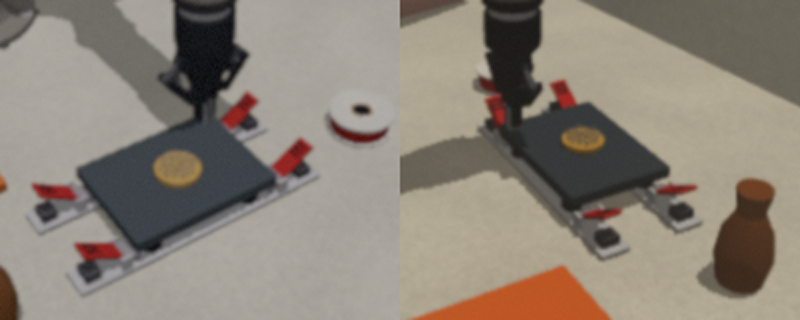

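Corner a is firm: no travel at 22 N. Next is b.

Call:
{"op": "apply_moves", "data": {
  "dp": [
    [0,0,-0.1],
    [0,0,-0.15],
    [-0.1,0,-0.1],
    [-0.2,0,0],
    [-0.25,0,0],
    [-0.25,0,0],
    [-0.2,0,0],
    [-0.15,0,0],
    [-0.08,0,0],
    [0,0,0]
  ],
  "twist": [
    [0,0,0],
    [0,0,0],
    [0.001,-0.002,0],
    [0,0,0],
    [0,0,0],
    [0,0,0],
    [0,0,0],
    [0,0,0],
    [0,0,0],
    [0,0,0]
  ],
  "jaw": [255,255,255,255,255,255,255,255,255,255]
}}

```text
clock: 5.15
tcp_pos: [0.4756, -0.0726, 0.2629]
orientation: [2.367, 2.065, 0.0]
contact_force: [-0.3, -0.7, 0.4]
grip_width: -0.0001
```

```bash
python3 -c "
from st import *
go([.4765,-.0803,.05],np.radians(82.33))"
```

```text
5.15 tip [ 0.4756 -0.0726  0.0899] q [-0.28  0.38  0.36  2.15 -0.22  0.64  1.67] F [-0.3 -0.7  0.4]
[[ 0.136  0.991  0.   ]
 [ 0.991 -0.136 -0.   ]
 [-0.     0.    -1.   ]]
dp tool(scaled total) [-0.062  0.016  0.332]
twist scaled [ 0.0002  0.0001 -0.0011]
```

Call:
{"op": "apply_moves", "data": {
  "dp": [
    [-0.06,0.02,0.08],
    [0,0,0.1],
    [0,0,0.1],
    [0,0,0.06],
    [0,0,0.02],
    [0,0,0.01]
  ],
  "twist": [
    [0,0,0],
    [0,0,0],
    [0,0,0],
    [0,0,0],
    [0,0,0],
    [0,0,0]
  ],
  "jaw": [255,255,255,255,255,255]
}}

```text
clock: 5.75
tcp_pos: [0.4784, -0.0788, 0.2194]
orientation: [-2.361, -2.066, -0.003]
contact_force: [-8.4, -0.7, 25.7]
grip_width: -0.0001
```

```bash
python3 -c "
from st import *
go([.4765,-.0803,.046],np.radians(82.33))"
```

```text
5.75 tip [ 0.4782 -0.078   0.0464] q [-0.22  0.47  0.32  2.16 -0.28  0.55  1.74] F [-8.4 -0.7 25.7]
[[ 0.133  0.991 -0.001]
 [ 0.991 -0.133  0.005]
 [ 0.004 -0.002 -1.   ]]
dp tool(scaled total) [-0.021 -0.011  0.003]
twist scaled [-0.0008 -0.0021  0.0004]
```

Corner b is firm too: 26 N at the same height. Next is c.

Call:
{"op": "apply_moves", "data": {
  "dp": [
    [0,0,-0.1],
    [0,0,-0.15],
    [0,0.1,-0.1],
    [0,0.2,0],
    [0,0.25,0],
    [0,0.2,0],
    [0,0.1,0],
    [0,0.03,0],
    [0,0,0]
  ],
  "twist": [
    [0,0,0],
    [0,0,0],
    [0,0,0],
    [0,0,0],
    [0,0,0],
    [0,0,0],
    [0,0,0],
    [0,0,0],
    [0,0,0]
  ],
  "jaw": [255,255,255,255,255,255,255,255,255]
}}

```text
clock: 6.65
tcp_pos: [0.5859, -0.0873, 0.2556]
orientation: [-2.346, -2.071, 0.002]
contact_force: [-0.5, -0.2, -0.2]
grip_width: -0.0001
```

```bash
python3 -c "
from st import *
go([.5955,-.0963,.05],np.radians(82.33))"
```

```text
6.65 tip [ 0.5844 -0.086   0.0826] q [-0.21  0.54  0.34  1.89 -0.27  0.76  1.73] F [-0.5 -0.2 -0.2]
[[ 0.124  0.992 -0.009]
 [ 0.992 -0.124  0.008]
 [ 0.007 -0.01  -1.   ]]
dp tool(scaled total) [-0.076  0.105  0.27 ]
twist scaled [-0.0047 -0.0032  0.0046]
```

Call:
{"op": "apply_moves", "data": {
  "dp": [
    [-0.08,0.08,0.05],
    [0,0.02,0.08],
    [0,0,0.08],
    [0,0,0.04],
    [0,0,0.02],
    [0,0,0]
  ],
  "twist": [
    [-0.004,-0.003,0.004],
    [0,0,0],
    [0,0,0],
    [0,0,0],
    [0,0,0],
    [0,0,0]
  ],
  "jaw": [255,255,255,255,255,255]
}}

```text
clock: 7.25
tcp_pos: [0.595, -0.099, 0.2189]
orientation: [-2.362, -2.066, 0.004]
contact_force: [-1.2, 0.7, 6.1]
grip_width: -0.0001
```

```bash
python3 -c "
from st import *
go([.5955,-.0963,.046],np.radians(82.33))"
```

```text
7.25 tip [ 0.5942 -0.0988  0.0459] q [-0.18  0.61  0.32  1.88 -0.29  0.7   1.75] F [-1.2  0.7  6.1]
[[ 0.133  0.991 -0.004]
 [ 0.991 -0.133  0.001]
 [ 0.    -0.004 -1.   ]]
dp tool(scaled total) [ 0.022  0.008 -0.001]
twist scaled [-0.0021 -0.0001  0.0001]
```

Call:
{"op": "apply_moves", "data": {
  "dp": [
    [0,0,0.015],
    [0,0,0.015]
  ],
  "twist": [
    [0,0,0],
    [0,0,0]
  ],
  "jaw": [255,255]
}}

```text
clock: 7.45
tcp_pos: [0.5951, -0.0993, 0.2168]
orientation: [-2.363, -2.066, 0.003]
contact_force: [-2.3, -0.2, 8.3]
grip_width: -0.0001
```

```bash
python3 -c "
from st import *
go([.6175,.0663,.09],np.radians(82.33))"
```

```text
7.45 tip [ 0.5945 -0.0991  0.0438] q [-0.18  0.61  0.32  1.88 -0.29  0.69  1.75] F [-2.3 -0.2  8.3]
[[ 0.134  0.991 -0.003]
 [ 0.991 -0.134  0.001]
 [ 0.001 -0.003 -1.   ]]
dp tool(scaled total) [ 1.392  0.004 -0.384]
twist scaled [-0.0016 -0.0002 -0.    ]
```

Corner c is giving, so I'll push it right down.

Call:
{"op": "apply_moves", "data": {
  "dp": [
    [0,0,0.02],
    [0,0,0.02],
    [0,0,0.02],
    [0,0,0.02]
  ],
  "twist": [
    [0,0,0],
    [0,0,0],
    [0,0,0],
    [0,0,0]
  ],
  "jaw": [255,255,255,255]
}}

```text
clock: 7.85
tcp_pos: [0.5954, -0.1002, 0.213]
orientation: [-2.364, -2.065, -0.002]
contact_force: [-8.9, 2.9, 27.0]
grip_width: -0.0001
```

```bash
python3 -c "
from st import *
go([.6175,.0663,.09],np.radians(82.33))"
```

```text
7.85 tip [ 0.5953 -0.0996  0.04  ] q [-0.17  0.62  0.32  1.88 -0.3   0.68  1.76] F [-8.9  2.9 27. ]
[[ 0.134  0.991 -0.001]
 [ 0.991 -0.134  0.003]
 [ 0.003 -0.001 -1.   ]]
dp tool(scaled total) [ 1.396 -0.003 -0.413]
twist scaled [-0.0005 -0.0013 -0.0005]
```

Call:
{"op": "apply_moves", "data": {
  "dp": [
    [0,0,0.01],
    [0,0,0.01],
    [0,0,-0.08],
    [0,0,-0.15],
    [0,0,-0.15],
    [-0.1,0,-0.05],
    [-0.15,-0.02,0],
    [-0.15,-0.02,0],
    [-0.1,0,0],
    [0,0,0]
  ],
  "twist": [
    [0,0,0],
    [0,0,0],
    [0,0,0],
    [0,0,0],
    [0,0,0],
    [0,0,0],
    [0,0,0],
    [0,0,0],
    [0,0,0],
    [0,0,0]
  ],
  "jaw": [255,255,255,255,255,255,255,255,255,255]
}}

```text
clock: 8.85
tcp_pos: [0.581, -0.1634, 0.2697]
orientation: [-2.364, -2.066, -0.006]
contact_force: [0.7, -0.5, -0.5]
grip_width: 0.0005
```

```bash
python3 -c "
from st import *
go([.5814,-.163,.06],np.radians(82.33))
import cv2
f=r.grab_frame('scene');g=r.grab_frame('side');
from h import *
a=f['color'][140:300,220:420,::-1];b=g['color'][140:300,260:460,::-1]
cv2.imwrite('pics/a4.png',cv2.resize(np.hstack([a,b]),(800,320),interpolation=2))"
```

```text
8.85 tip [ 0.5813 -0.1627  0.0967] q [-0.09  0.54  0.35  1.86 -0.26  0.78  1.84] F [ 0.7 -0.5 -0.5]
[[ 0.134  0.991  0.002]
 [ 0.991 -0.134  0.004]
 [ 0.004  0.001 -1.   ]]
dp tool(scaled total) [-0.003  0.001  0.306]
twist scaled [ 0.0007 -0.002  -0.0002]
```

View pics/a4.png

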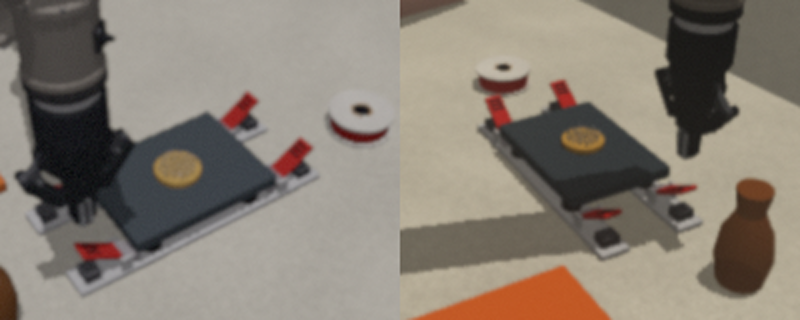

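The tip is above tab c (scene crop ~(85,215), with the tab at (97,250) below it). The vase is clear. I'll descend now.

Call:
{"op": "apply_moves", "data": {
  "dp": [
    [0,0,0.1],
    [0,0,0.1],
    [0,0,0.08],
    [0,0,0.05],
    [0,0,0.05],
    [0,0,0.05],
    [0,0,0.05]
  ],
  "twist": [
    [0,0,0],
    [0,0,0],
    [0,0,0],
    [0,0,0],
    [0,0,0],
    [0,0,0],
    [0,0,0]
  ],
  "jaw": [255,255,255,255,255,255,255]
}}

```text
clock: 9.65
tcp_pos: [0.5833, -0.1583, 0.2073]
orientation: [-2.357, -2.075, -0.009]
contact_force: [-1.3, -2.4, 6.6]
grip_width: 0.0001
```

```bash
python3 -c "
from st import *
go([.581,-.165,.0265],np.radians(82.33))"
```

```text
9.65 tip [ 0.5838 -0.1574  0.0343] q [-0.07  0.63  0.31  1.89 -0.3   0.67  1.87] F [-1.3 -2.4  6.6]
[[ 0.127  0.992  0.003]
 [ 0.992 -0.127  0.005]
 [ 0.006  0.002 -1.   ]]
dp tool(scaled total) [-0.066 -0.015  0.064]
twist scaled [ 0.0011 -0.0026  0.0033]
```

Call:
{"op": "apply_moves", "data": {
  "dp": [
    [-0.03,0,0.04],
    [-0.03,0,0.04],
    [-0.02,0,0.03],
    [0,0,0.02],
    [0,0,0.02]
  ],
  "twist": [
    [0,0,0],
    [0,0,0],
    [0,0,0],
    [0,0,0],
    [0,0,0]
  ],
  "jaw": [255,255,255,255,255]
}}

```text
clock: 10.15
tcp_pos: [0.5836, -0.1643, 0.1993]
orientation: [-2.346, -2.071, -0.023]
contact_force: [-7.7, 3.5, 23.2]
grip_width: -0.0003
```

```bash
python3 -c "
from st import *
go([.581,-.165,.0265],np.radians(82.33))"
```

```text
10.15 tip [ 0.5841 -0.1611  0.0263] q [-0.04  0.64  0.29  1.88 -0.32  0.66  1.9 ] F [-7.7  3.5 23.2]
[[ 0.124  0.992  0.003]
 [ 0.992 -0.124  0.019]
 [ 0.019  0.001 -1.   ]]
dp tool(scaled total) [-0.035 -0.021 -0.002]
twist scaled [ 0.0002 -0.009   0.0046]
```

The tip is at 26.3 mm with 23 N, so the tab is on its stop. One last firm press, then straight up.

Call:
{"op": "apply_moves", "data": {
  "dp": [
    [0,0,0.02],
    [0,0,0.015],
    [0,0,-0.08],
    [0,0,-0.15],
    [0,0,-0.2],
    [0,0,-0.3],
    [0,0,-0.3],
    [0,-0.1,-0.3],
    [0,-0.2,-0.2],
    [0,-0.2,0],
    [0,-0.1,0],
    [0,0,0]
  ],
  "twist": [
    [0,0,0],
    [0,0,0],
    [0,0,0],
    [0,0,0],
    [0,0,0],
    [0,-0.005,0],
    [0,0,0],
    [0,0,0],
    [0,0,0],
    [0,0,0],
    [0,0,0],
    [0,0,0]
  ],
  "jaw": [255,255,255,255,255,255,255,255,255,255,255,255]
}}

```text
clock: 11.35
tcp_pos: [0.5096, -0.1602, 0.3892]
orientation: [-2.354, -2.075, -0.012]
contact_force: [-0.1, -0.4, 0.5]
grip_width: -0.0001
```

```bash
python3 -c "
from st import *
o,R=st()
import cv2,pickle
f=r.grab_frame('scene');g=r.grab_frame('side');o=r.get_obs();w=r.grab_frame('wrist');w['o']=o
pickle.dump((f,g,w),open('pics/end.pkl','wb'))
a=f['color'][140:300,220:420,::-1];b=g['color'][140:300,260:460,::-1]
cv2.imwrite('pics/a5.png',cv2.resize(np.hstack([a,b]),(800,320),interpolation=2))
cv2.imwrite('pics/w5.png',w['color'][:,:,::-1])"
```

```text
11.35 tip [ 0.5102 -0.1588  0.2162] q [-0.16  0.27  0.42  1.93 -0.14  0.96  1.77] F [-0.1 -0.4  0.5]
[[ 0.125  0.992  0.003]
 [ 0.992 -0.125  0.008]
 [ 0.008  0.002 -1.   ]]
```

View pics/a5.png

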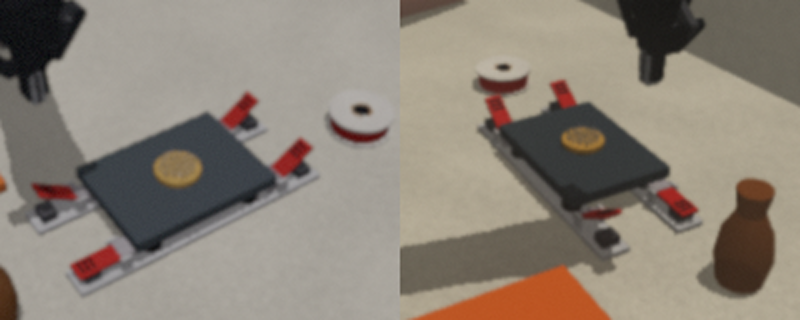

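View pics/w5.png

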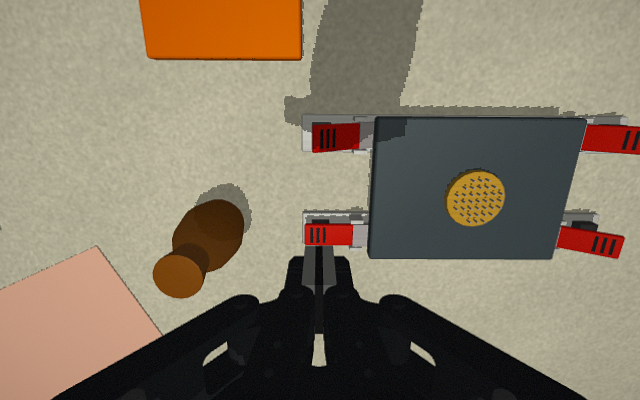

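Tab c (scene crop (97,262), side crop (678,203)) now lies flat on its stand arm, and the other three still slant up. A quick numeric check follows.

```bash
python3 - <<'E'
from h import *
f0=pickle.load(open("pics/scene0.pkl","rb"));g0=pickle.load(open("pics/side0.pkl","rb"));f,g,w=pickle.load(open("pics/end.pkl","rb"))
for n,a,b,box in(("scene",f0,f,(260,355,196,262)),("side",g0,g,(310,395,185,245))):
    d=np.abs(a["color"].astype(int)-b["color"]).sum(2)
    x0,x1,y0,y1=box;s=d[y0:y1,x0:x1];print(n,"slab region diff mean",s.mean(),"n>60",(s>60).sum())
    A=cv2.cvtColor(a["color"],7).astype(np.float32)[y0:y1,x0:x1];B=cv2.cvtColor(b["color"],7).astype(np.float32)[y0:y1,x0:x1]
    print("shift px",cv2.phaseCorrelate(A,B,cv2.createHanningWindow(A.shape[::-1],cv2.CV_32F)))
w=wcam(w);hsv=cv2.cvtColor(w["color"],cv2.COLOR_RGB2HSV)
red=((hsv[...,0]<6)|(hsv[...,0]>174))&(hsv[...,1]>180)
c,l,st,ce=cv2.connectedComponentsWithStats(red.astype(np.uint8))
for i in range(1,c):
    if st[i,4]>200:
        v,u=np.nonzero(cv2.erode((l==i).astype(np.uint8),np.ones((3,3))));z=w["z_map"][v,u].astype(float)
        p=cv2.undistortPoints(np.c_[u,v].astype(float).reshape(-1,1,2),w["intrinsics"],w["dist_coeffs"]).reshape(-1,2)
        P=(np.c_[p,np.ones(len(p))]*z[:,None]-w["t"])@w["R"]
        k=np.polyfit(P[:,1],P[:,2],1);print(ce[i].round(),"mean",(P.mean(0)*1000).round(1),"slope dz/dy",k[0].round(3))
E
```

```text
scene slab region diff mean 12.14944178628389 n>60 80
shift px ((-0.041546515294619724, 0.06405466172096652), 1.0795888310229336)
side slab region diff mean 29.319607843137256 n>60 81
shift px ((-0.08153513116364053, -0.01420258538870911), 0.9978952578041289)
[336. 137.] mean [ 473.7 -133.3   42. ] slope dz/dy -0.682
[610. 139.] mean [509.6 129.5  38.8] slope dz/dy -0.188
[330. 234.] mean [ 581.4 -150.4   25.6] slope dz/dy 0.009
[588. 241.] mean [616.9 118.2  42.1] slope dz/dy -0.743
```

```bash
python3 - <<'E'
from h import *
f0=pickle.load(open("pics/scene0.pkl","rb"));g0=pickle.load(open("pics/side0.pkl","rb"));f,g,w=pickle.load(open("pics/end.pkl","rb"))
for n,F in(("s0",f0),("s1",f),("g0",g0),("g1",g)):
    hsv=cv2.cvtColor(F["color"],cv2.COLOR_RGB2HSV);red=((hsv[...,0]<6)|(hsv[...,0]>174))&(hsv[...,1]>150)
    c,l,st,ce=cv2.connectedComponentsWithStats(red.astype(np.uint8))
    print(n,[(ce[i].round(1).tolist(),int(st[i,4])) for i in range(1,c) if 25<st[i,4]<160])
E
```

```text
s0 [([339.5, 195.5], 114), ([397.8, 207.4], 55), ([365.6, 218.8], 140), ([246.9, 235.8], 85), ([268.9, 265.3], 125)]
s1 [([339.5, 195.5], 113), ([397.2, 207.2], 53), ([365.7, 218.7], 139), ([246.5, 235.6], 98)]
g0 [([310.9, 182.6], 60), ([341.2, 187.1], 89), ([308.6, 195.0], 103), ([397.6, 234.2], 33), ([360.4, 246.6], 47)]
g1 [([311.0, 182.7], 63), ([341.2, 187.1], 89), ([308.7, 195.3], 100), ([398.0, 240.7], 131), ([360.6, 246.5], 32)]
```

Tabs a, b and d, the reel and the slab haven't moved, and tab c is flat. Handing in.

```bash
python3 -c "
from bench import r
print(r.hand_in())"
```

```text
the job is handed in; nothing more can be done
None
```

I found the rocking corner, c (far right), and pressed its red shim tab flat. The job was handed in at about 11.5 s.

- **Finding it:** Corners a and b stayed at 46 mm under 22–26 N. Corner c gave under 6–8 N and bottomed out about 6 mm down. I did not press corner d, because only one corner is soft and c had already shown itself.
- **Tab c:** I pressed it to its stop, with the fingertip at 26 mm and 23 N. After the hand was clear, the wrist camera's depth map showed it flat, with a slope of about 0 at 25.6 mm.
- **Everything else:** In before-and-after pictures, tabs a, b and d were still up within 0.4 px, the slab and pin holder had shifted less than 0.1 px, and the reel about 0.6 px at most. The vase I checked only by eye.

**Disagreements:**
- The wrist depth slopes for tabs a and d did not make sense, with the wrong sign for a raised tab. I relied on the unchanged scene and side pictures for those two.
- The scene camera placed the slab about 6 mm off from the side and wrist cameras, so I used a centre close to those two.

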